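Tip the pedal switch back onto its base and try it

TASK

The pedal switch of the filling machine was left standing on its front edge. Without gripping or lifting it, push it over near its top with the fingertips, from the paddle side, so that it tips where it stands and lies flat on its base with the paddle up; then press the free end of the paddle fully down with a fingertip for about half a second and let it spring back up. Leave the beaker, the jar, the label roll and the loose cap where they stand.

Things in the scene. Friction and masses are not known exactly. Their poses are not given: they have to be found in the camera images.
- pedal_switch: grey pedal switch, 0.42 kg: base 76 (x) by 103 (y) by 16 mm (z), hinged paddle 66 by 80 mm over it, 36 mm thick in all. Origin on the underside; base from x = -43 to 33, y = -50 to 53 mm. z points out of the paddle side, x from the paddle's free end (front) to its hinge (back). At the start it stands freely on its 16 mm wide front face: x up, 76 mm tall, origin 43 mm up, paddle facing any way
- front_edge (a point): middle of the front lower edge of the base (x = -43, z = 0 mm in the switch's frame); the switch turns about this edge as it tips over, so this edge stays on the desk, and the origin comes to lie about 43 mm further along the push
- back_edge (a point): middle of the back lower edge of the base (x = 33, z = 0 mm in the switch's frame): at the start 76 mm up, on the side opposite the paddle. About 1 N on the paddle side near this height tips the switch; past about 17 degrees it falls by itself onto its underside. Pushed the other way it falls onto its paddle
- paddle_toe (a point): point on the paddle's outer face near its free end, mid-width, 34 mm above the underside (z in the switch's frame; x = -30 mm); moves with the paddle. With the switch flat it is the place to press: it goes down about 6 mm under 3 to 5 N
- pedal_switch_paddle (a joint): paddle angle in rad: 0 released (a spring returns it), 0.122 fully down against its stop. Its hinge lies at x = 21, z = 24 mm of the switch, 64 mm up as it stands, so a push at that height hardly moves the paddle
- beaker: clear open beaker, 70 mm wide, 90 mm tall, origin at the middle of its underside; leave alone
- sample_jar: jar with a brass-coloured lid, 64 mm wide, 94 mm tall, origin at the middle of its underside; leave alone
- label_roll: roll of labels lying flat, 67 mm wide, 45 mm tall, origin at the middle of its underside; leave alone
- cap_1: white bottle cap, 31 mm wide, 20 mm tall, origin at the middle of its underside; leave alone
- nozzle_end (a point): fixed: free end of the thin boom (with its clamp) that reaches from the filling machine out over the desk; boom, cross rod and clamps fill x = 0.30 to 0.53, y = 0.0 to 0.36, z = 0.27 to 0.42 m, and the machine itself stands left of y = 0.25 from x = 0.45 on, 0.18 m high. An arm that comes from the left must pass above or in front of them
Not all that is in view belongs to the job. Leave any purple or red look-alike of the pedal_switch alone.

How it is judged:
By the outcome, as a careful person would: the job done as asked, in the order asked, and still so for the second after the job is handed in, with the robot touching nothing.
It also fails if it takes over 53 s, if anything falls off the work surface, if the arm or the gripper's body presses on something with over 40 N, if the wrist force passes 120 N, or if a joint passes its speed limit or range.

ROBOT

A 6-joint arm with a two-finger parallel gripper is mounted at the origin on a cart in front of the work surface, level with it; the furniture and walls round the work are solid. World frame = base frame: x ahead of the robot, y to its left, z up, the work surface at z = 0. Lengths are in mm, angles in rad, forces in N, time in s.
With the tool pointing down it reaches from about 275 to 825 mm from the base axis. Payload 5.2 kg.
Tool frame: the origin (TCP) lies at the very end of the fingers, on their centre line; the grasp point (between the pads) lies 19 mm behind it (robot.pinch_z is the distance from the TCP to the grasp point, in mm); z points along the fingers, y is the line along which they close (so a half turn about z gives the same grasp; the last joint's range is limited). The gripper opens to 93 mm and grips with 3 to 60 N. Pads are 15 mm wide; open, the fingers measure 128 mm over their backs; the gripper's body (75 mm by 188 mm) begins 65 mm behind the grasp point.
Start: joints at [-1.516, 0.259, 1.535, -0, 1.348, -0.203], TCP at [140.246, -531.823, 218.653] pointing down, gripper open.
Joint ranges: [-3.14, 3.14], [-0.91, 2.08], [0.19, 2.58], [-1.22, 4.36], [0.22, 2.71], [-3.12, 3.12]. Speed limits (rad/s): [2.57, 2.57, 3.14, 3.14, 3.14, 3.14].

INTERFACE

Orientations are given as a unit quaternion [w, x, y, z].
In Python, from plant import robot, viewer gives the robot as it stands.
- The arm moves only by the shell command python3 -m crank 'ROWS' [OPENING]. ROWS is JSON, a list of rows, each a list of 2 entries, a list of its own where there are three numbers: the shift along the tool's x, y, z in cm, then the turn about the tool's z in rad. In form: [[[tx, ty, tz], roll], ...]. A call has 1 to 5 rows; each row is the pose to reach, as a shift and turn from the pose commanded when the call began, along the tool's axes at that moment; what a row does not reach only later rows make up. A row lasts 1/8 s, in which the tool goes at most 62.5 mm and 10.7 degrees, less where a joint would pass 70% of its speed; a pose out of reach is approached as far as the arm can. A call with a gripper value outside its range is refused whole. OPENING is the finger opening in cm, from 0 to 9.3, set as the call begins (- or left out, the last holds). The fingers move at their own pace and stop on an object; the grip force is fixed at half the most. Time passes only in rows, so rows that repeat a pose let the fingers close. It gives the time, the measured TCP pose, the force, the opening and the grip force at its end, in the units of the state.
- robot.sense(): the state, without advancing time (a new reading comes with each control period).
- viewer.snapshot(name): name is "scene" or "top" or "wrist"; returns a dict with "image" (400x640x3 uint8, blue, green, red), "vertical_fov" (degrees; the focal length in pixels is half the picture's height over the tangent of half this angle, whatever the lens; pixels are square), "cx", "cy" (the principal point, pixels), "D" ([k1, k2, p1, p2, k3] as OpenCV has them; the pictures are not rectified), "T" (4x4, takes a point from camera to world coordinates); the wrist camera has in their place "hand_eye" (4x4, takes a point from camera to tool coordinates, whose origin is the TCP and whose axes are the flange's). Camera axes: x right, y up, looking along -z (the intrinsics and any distortion apply to the point x, -y, -z); pixel columns grow to the right and rows downward; lengths in mm; the calibration is good to about 2 mm. A picture is of the moment at which its call begins: read the wrist's pose just before it. There is no depth.
- robot.job_done(): hands the job in; it is judged then, once.
The state is a dict: "time_s": time; "joint_positions": joint angles; "joint_vel": joint speeds; "tau": joint torques, N m; "tcp_pos": TCP position; "orientation": TCP orientation; "wrist_force": force on the tool from outside, world axes, zero at the start; "torque": the same for the moment, N m; "grip_width": finger opening in mm; "grip_force": force on a finger pad.
Only numpy, scipy, OpenCV 4.12 (cv2) and the standard library are available. Lean on these libraries where they do the work, as an engineer would, in place of code of your own. Each camera call takes 0.05 s, during which the arm holds its last target. There are 200 camera calls.

## Working session

There is one attempt and no reset: what is moved stays moved. The work goes in short steps, Python scripts to look and compute and a shell command to move; the robot and the scene stay as the last step left them, time stands still between calls to the robot, and variables do not carry over. Pictures are saved under pics/ and viewed, at most 10 in all, crops included, and the job is handed in when it is done.

```bash
mkdir -p pics; ls; python3 - <<'E'
from plant import robot, viewer
import cv2
s=robot.sense();print(s)
for n in("scene","top"):
    d=viewer.snapshot(n);cv2.imwrite(f"pics/{n}1.png",d["image"]);print(n,{k:v for k,v in d.items() if k!="image"})
E
```

```text
pics
{'time_s': 0.0, 'joint_positions': array([-1.51581130e+00,  2.59307903e-01,  1.53608600e+00,  1.15156507e-05,
        1.34801919e+00, -2.02811428e-01]), 'joint_vel': array([ 0.00128479, -0.00069714,  0.00036551, -0.00149996, -0.000197  ,
        0.00076604]), 'tau': array([ 2.58150656e-03, -4.37303817e+01, -2.83999211e+01,  7.19191320e-02,
        4.13044752e-02, -1.27453113e-04]), 'tcp_pos': array([ 140.21217712, -531.25136722,  217.83544566]), 'orientation': array([-9.07320468e-04,  9.91703872e-01,  1.28540270e-01,  7.28150984e-05]), 'wrist_force': array([-0.56744322, -0.38399295,  0.08596629]), 'torque': array([-0.01505227, -0.01788138,  0.01845298]), 'grip_force': 0.0, 'grip_width': 93.04993273613374}
scene {'vertical_fov': 44.531312626006155, 'cx': 321.8292142842287, 'cy': 196.39464993999275, 'D': array([-0.00385316,  0.        ,  0.        ,  0.        ,  0.        ]), 'T': array([[-8.79498036e-01,  3.28299117e-01, -3.44532865e-01,
         2.05262284e+02],
       [-4.75878707e-01, -5.99445603e-01,  6.43587155e-01,
         6.12114611e+02],
       [ 4.76038393e-03,  7.29989493e-01,  6.83441789e-01,
         9.59827230e+02],
       [ 0.00000000e+00,  0.00000000e+00,  0.00000000e+00,
         1.00000000e+00]])}
top {'vertical_fov': 49.61465181588823, 'cx': 322.5741953622008, 'cy': 206.29577366881767, 'D': array([0.0021902, 0.       , 0.       , 0.       , 0.       ]), 'T': array([[-7.07347534e-02,  9.76670572e-01, -2.02758940e-01,
         3.64974849e+02],
       [-9.97493396e-01, -6.96402044e-02,  1.25366166e-02,
        -7.39611651e+01],
       [-1.87602951e-03,  2.03137478e-01,  9.79148429e-01,
         1.30683673e+03],
       [ 0.00000000e+00,  0.00000000e+00,  0.00000000e+00,
         1.00000000e+00]])}
```

View pics/scene1.png

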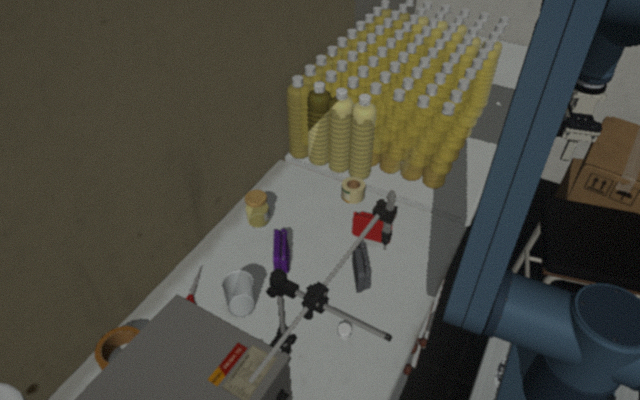

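View pics/top1.png

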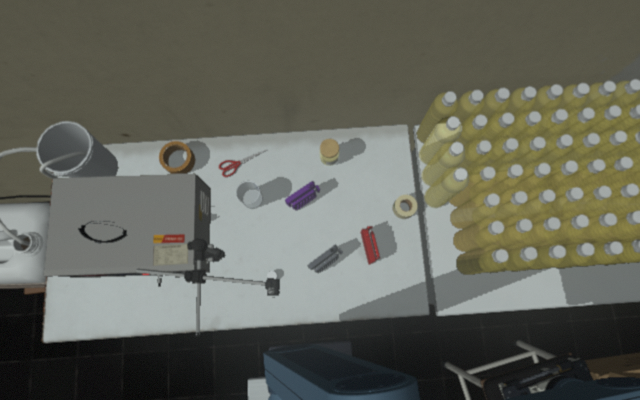

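```bash
python3 - <<'E'
import cv2,numpy as np
a=cv2.imread("pics/scene1.png")[222:312,310:410];b=cv2.imread("pics/top1.png")[222:312,280:400]
f=lambda i,w:cv2.resize(i,None,fx=w,fy=w,interpolation=cv2.INTER_CUBIC)
A=f(a,3.6);B=f(b,3.6)
cv2.imwrite("pics/crop1.png",np.hstack([A,B]))
print(A.shape,B.shape)
E
```

```text
(324, 360, 3) (324, 432, 3)
```

View pics/crop1.png

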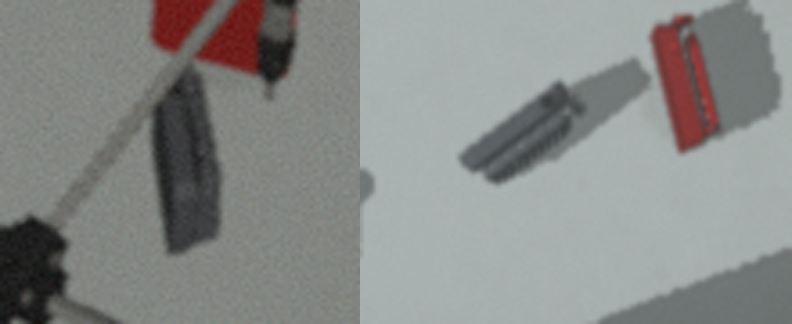

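```bash
cat > h.py <<'E'
import numpy as np,cv2
from scipy.spatial.transform import Rotation as R
def pose(s):
    q=s["orientation"];T=np.eye(4);T[:3,:3]=R.from_quat([q[1],q[2],q[3],q[0]]).as_matrix();T[:3,3]=s["tcp_pos"];return T
def ray(d,uv,T=None):
    T=d["T"] if T is None else T@d["hand_eye"]
    f=200/np.tan(np.radians(d["vertical_fov"]/2));K=np.array([[f,0,d["cx"]],[0,f,d["cy"]],[0,0,1.]])
    p=cv2.undistortPoints(np.array([[uv]],float),K,d["D"])[0,0]
    return T[:3,3],T[:3,:3]@np.array([p[0],-p[1],-1])
def atz(r,z): return r[0]+r[1]*(z-r[0][2])/r[1][2]
def tri(*rs):
    A=0;b=0
    for o,v in rs:
        v=v/np.linalg.norm(v);P=np.eye(3)-np.outer(v,v);A=A+P;b=b+P@o
    return np.linalg.solve(A,b)
E
python3 - <<'E'
from h import *
from plant import viewer,robot
t=viewer.snapshot("top");s=viewer.snapshot("scene")
np.set_printoptions(precision=1,suppress=True)
L=ray(t,(307.8,265.9));Rr=ray(t,(335.6,244.8))
a,b=atz(L,76),atz(Rr,76);print("top@76",a,b,np.linalg.norm(a-b),np.degrees(np.arctan2(*(b-a)[1::-1])))
print("toplower",atz(ray(t,(316.1,272.5)),76),atz(ray(t,(339,257)),76))
print("tri L",tri(L,ray(s,(357.8,275.3))))
print("scene bottom",atz(ray(s,(357.2,292)),0),atz(ray(s,(370,288)),0))
for n,p in dict(cap=(272,277),beaker=(249,196),jar=(330,148),roll=(404,206),red=(369,245),purple=(303,195)).items(): print(n,atz(ray(t,p),40))
E
```

```text
top@76 [451.3 -35.9  76. ] [ 505.3 -118.8   76. ] 98.95342575295392 -56.9174283343828
toplower [431.2 -58.1  76. ] [ 470.1 -125.8   76. ]
tri L [454.5 -35.   69.7]
scene bottom [456.9 -39.4   0. ] [435.  -64.6   0. ]
cap [429.4  70.5  40. ]
beaker [674.6 128.2  40. ]
jar [ 808.4 -125.9   40. ]
roll [ 610.9 -333.    40. ]
red [ 501.9 -217.9   40. ]
purple [666.1 -33.9  40. ]
```

```bash
python3 -m crank '[[[6,-6,1],-0.1],[[12,-12,2],-0.2],[[18,-18,3],-0.32],[[24,-24,4],-0.32],[[30,-30,5],-0.32]]' 0; cat > m.py <<'E'
import sys
from h import *
from plant import robot
np.set_printoptions(precision=2,suppress=True)
s=robot.sense();T=pose(s)
print(s["time_s"],s["tcp_pos"],"F",s["wrist_force"],"w",s["grip_width"],"q",s["joint_positions"])
print("xaxis yaw",np.degrees(np.arctan2(T[1,0],T[0,0])),"tool z",T[:3,2])
if len(sys.argv)>3:
    print("shift cm",T[:3,:3].T@(np.array(sys.argv[1:4],float)-T[:3,3])/10)
E
python3 m.py 365 -153 150
```

```text
time_s: 0.82
tcp_pos: [297.1, -262.0, 181.9]
orientation: [0.0, 0.959, 0.285, 0.0]
wrist_force: [1.5, -0.6, 0.3]
grip_width: 47.8
grip_force: 0.0
0.825 [ 297.12 -261.96  181.94] F [ 1.49 -0.64  0.29] w 47.81380247571574 q [-1.01  0.01  1.93  0.    1.21 -0.01]
xaxis yaw 33.059730920858755 tool z [ 0. -0. -1.]
shift cm [11.63 -5.43  3.19]
```

```bash
python3 -m crank '[[[4,-2,0.6],0],[[8,-4,1.2],0],[[8,-4,1.2],0],[[8,-4,1.2],0]]' 0; python3 - <<'E'
from plant import robot, viewer
import cv2,pickle
s=robot.sense();d=viewer.snapshot("wrist");cv2.imwrite("pics/w1.png",d["image"]);pickle.dump((s,d),open("w1.pkl","wb"));print(d["hand_eye"],d["vertical_fov"],d["D"])
E
python3 m.py
```

```text
time_s: 1.32
tcp_pos: [341.7, -186.9, 170.2]
orientation: [0.0, 0.958, 0.285, -0.0]
wrist_force: [-0.6, -0.1, 0.7]
grip_width: 7.6
grip_force: 0.0
[[-2.89313894e-04  9.63907112e-01  2.66238608e-01  7.39843308e+01]
 [ 9.99999838e-01  1.48436221e-04  5.49263382e-04  9.68676992e-01]
 [ 4.89919428e-04  2.66238724e-01 -9.63906999e-01 -1.65214563e+02]
 [ 0.00000000e+00  0.00000000e+00  0.00000000e+00  1.00000000e+00]] 64.37416088309546 [-0.04827934  0.          0.          0.          0.        ]
1.375 [ 341.52 -187.38  170.26] F [-0.38 -0.32  0.02] w 3.573367855128127 q [-0.79  0.01  1.96 -0.    1.18  0.2 ]
xaxis yaw 33.08420852043565 tool z [ 0. -0. -1.]
```

View pics/w1.png

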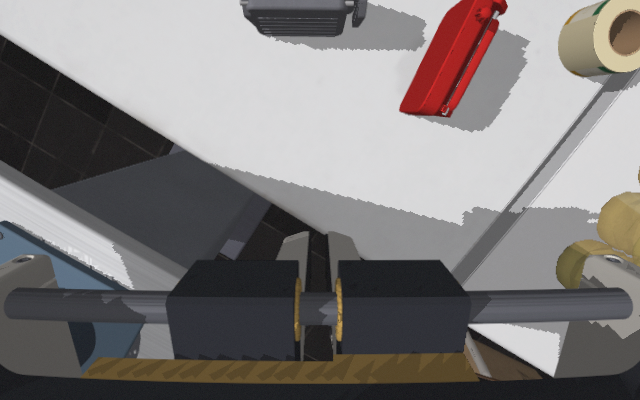

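```bash
python3 - <<'E'
from h import *
import pickle
np.set_printoptions(precision=1,suppress=True)
s,d=pickle.load(open("w1.pkl","rb"));T=pose(s)
for p in((262,36),(345,36),(304,36)): 
    w=atz(ray(d,p,T),4);print(w,T[:3,:3].T@(w-T[:3,3]))
print(T[:3,:3].T@(np.array([449,-98,4])-T[:3,3]))
E
```

```text
[433.6 -63.8   4. ] [144.4 -52.9 166.1]
[ 477.1 -130.6    4. ] [144.2  26.8 166.2]
[455.5 -97.7   4. ] [144.2 -12.5 166.2]
[138.6 -15.8 166.2]
```

```bash
python3 -m crank '[[[4,-0.5,4.5],0],[[8,-1,9],0],[[10,-1.3,11.2],0],[[10,-1.3,11.2],0],[[10,-1.3,11.2],0]]'; python3 - <<'E'
from plant import robot, viewer
import cv2,pickle
s=robot.sense();d=viewer.snapshot("wrist");cv2.imwrite("pics/w2.png",d["image"]);pickle.dump((s,d),open("w2.pkl","wb"))
E
python3 m.py
```

```text
time_s: 2.0
tcp_pos: [418.3, -122.4, 58.7]
orientation: [0.0, 0.959, 0.284, 0.0]
wrist_force: [0.0, -0.6, -0.2]
grip_width: 0.6
grip_force: 0.0
2.05 [ 418.49 -122.55   59.06] F [-0.01  1.07 -0.57] w 0.17972669193336635 q [-0.54  0.24  2.01 -0.    0.89  0.45]
xaxis yaw 33.01138734683234 tool z [ 0. -0. -1.]
```

View pics/w2.png

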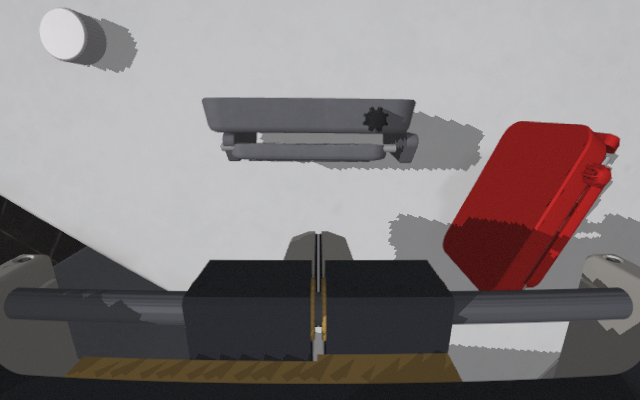

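```bash
python3 -m crank '[[[2,-0.4,0],0],[[3,-0.4,0],0],[[3.4,-0.4,0],0],[[3.8,-0.4,0],0],[[4.2,-0.4,0],0]]'; python3 m.py;  python3 -m crank '[[[0.4,0,0],0],[[0.8,0,0],0],[[1.2,0,0],0],[[1.2,0,0],0]]'; python3 - <<'E'
from plant import robot, viewer
import cv2,pickle
s=robot.sense();d=viewer.snapshot("wrist");cv2.imwrite("pics/w3.png",d["image"]);pickle.dump((s,d),open("w3.pkl","wb"))
E
python3 m.py
```

```text
time_s: 2.68
tcp_pos: [451.1, -94.8, 58.1]
orientation: [0.0, 0.959, 0.285, -0.0]
wrist_force: [-2.1, -1.8, 1.4]
grip_width: 0.4
grip_force: 0.9
2.675 [451.12 -94.85  58.14] F [-2.06 -1.76  1.42] w 0.3550118288580893 q [-0.45  0.28  1.95 -0.    0.91  0.54]
xaxis yaw 33.101635250538386 tool z [-0. -0. -1.]
time_s: 3.18
tcp_pos: [461.7, -87.9, 58.0]
orientation: [-0.0, 0.959, 0.285, 0.0]
wrist_force: [-0.7, -0.4, -0.1]
grip_width: 0.4
grip_force: 0.0
3.225 [461.49 -87.93  57.99] F [-0.64  0.28 -0.18] w 0.5174621996294886 q [-0.43  0.3   1.93  0.    0.91  0.57]
xaxis yaw 33.12284072924059 tool z [-0.  0. -1.]
```

View pics/w3.png

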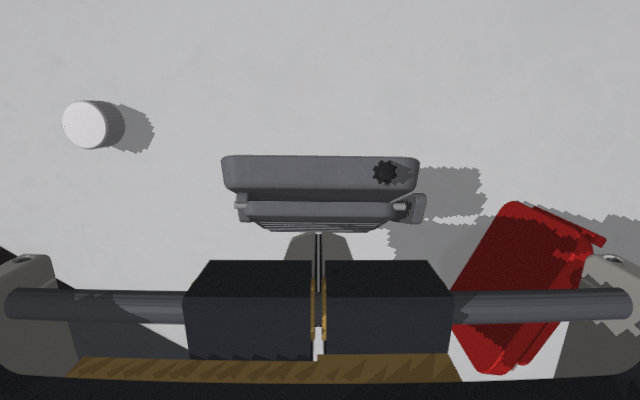

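```bash
python3 -m crank '[[[0.3,0,0],0],[[0.6,0,0],0],[[0.9,0,0],0],[[1.2,0,0],0],[[1.2,0,0],0]]'; python3 - <<'E'
from plant import robot, viewer
import cv2,pickle
s=robot.sense();d=viewer.snapshot("wrist");cv2.imwrite("pics/w4.png",d["image"]);pickle.dump((s,d),open("w4.pkl","wb"))
E
python3 m.py
```

```text
time_s: 3.85
tcp_pos: [471.6, -81.4, 58.1]
orientation: [0.0, 0.959, 0.285, 0.0]
wrist_force: [0.6, -0.5, 0.7]
grip_width: 0.4
grip_force: 0.0
3.9 [471.48 -81.5   58.05] F [-0.37 -0.11  0.51] w 0.3170835978819713 q [-0.4   0.31  1.91 -0.    0.92  0.59]
xaxis yaw 33.11773361870285 tool z [-0. -0. -1.]
```

View pics/w4.png

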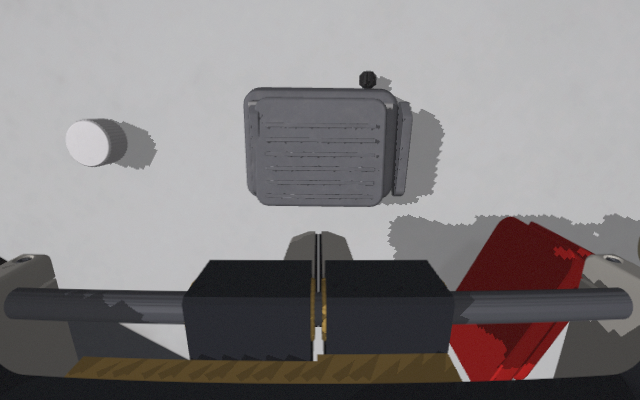

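```bash
python3 - <<'E'
from h import *
import pickle
np.set_printoptions(precision=1,suppress=True)
s,d=pickle.load(open("w4.pkl","rb"));T=pose(s)
for p,z in(((258,204),32),((384,205),32),((320,205),32),((245,90),16),((320,98),35),((320,88),16),((395,91),16)):
    w=atz(ray(d,p,T),z);print(p,w,T[:3,:3].T@(w-T[:3,3]))
E
```

```text
(258, 204) [466.3 -41.   32. ] [ 17.6 -36.8  26.1]
(384, 205) [ 509.  -107.7   32. ] [17.  42.4 26.1]
(320, 205) [487. -74.  32.] [17.   2.2 26.1]
(245, 90) [520.1   3.4  16. ] [ 86.9 -44.6  42.1]
(320, 98) [540.8 -38.8  35. ] [81.2  2.1 23.1]
(320, 88) [546.5 -35.2  16. ] [87.9  2.2 42.1]
(395, 91) [570.7 -75.3  16. ] [86.3 48.9 42.1]
```

```bash
python3 -m crank '[[[1.5,0.1,0],0],[[2.5,0.2,0],0],[[2.5,0.2,1.2],0],[[2.5,0.2,1.9],0],[[2.5,0.2,1.9],0]]'; python3 m.py|head -1; python3 -m crank '[[[0,0,0.3],0],[[0,0,0.6],0],[[0,0,0.8],0],[[0,0,0.9],0],[[0,0,1.0],0]]'; python3 m.py
```

```text
time_s: 4.53
tcp_pos: [492.3, -69.3, 37.9]
orientation: [-0.001, 0.959, 0.285, -0.001]
wrist_force: [0.3, -0.4, 0.0]
grip_width: 0.5
grip_force: 0.0
4.525 [492.32 -69.29  37.93] F [ 0.31 -0.4   0.04] w 0.542702422887324 q [-0.36  0.37  1.88 -0.    0.89  0.63]
time_s: 5.15
tcp_pos: [493.3, -69.8, 29.2]
orientation: [0.0, 0.959, 0.285, -0.0]
wrist_force: [-3.0, -2.0, 3.6]
grip_width: 1.0
grip_force: 2.1
5.15 [493.34 -69.78  29.19] F [-3.04 -2.05  3.62] w 1.0282451378516124 q [-0.36  0.38  1.89 -0.    0.87  0.63]
xaxis yaw 33.11016206433653 tool z [-0. -0. -1.]
```

```bash
python3 -m crank '[[[0,0,0.1],0],[[0,0,0.2],0],[[0,0,0.2],0]]'; python3 m.py|head -1
```

```text
time_s: 5.52
tcp_pos: [493.5, -69.8, 28.0]
orientation: [0.0, 0.959, 0.285, 0.0]
wrist_force: [-5.7, -1.2, 12.7]
grip_width: 0.7
grip_force: 6.4
5.525 [493.47 -69.82  28.02] F [-5.65 -1.2  12.66] w 0.659809572042249 q [-0.36  0.39  1.89 -0.    0.86  0.63]
```

```bash
python3 -m crank '[[[0,0,0],0],[[0,0,0],0],[[0,0,0],0]]'; python3 -m crank '[[[0,0,-0.7],0],[[0,0,-2],0],[[0,0,-5],0],[[-4,0,-8],0],[[-8,0,-8],0]]'; python3 -m crank '[[[0,0,0],0],[[0,0,0],0]]'; python3 - <<'E'
from plant import robot, viewer
import cv2,pickle
s=robot.sense();d=viewer.snapshot("wrist");cv2.imwrite("pics/w5.png",d["image"])
E
python3 m.py
```

```text
time_s: 5.9
tcp_pos: [493.5, -69.8, 28.0]
orientation: [0.0, 0.959, 0.285, 0.0]
wrist_force: [-4.8, -1.5, 13.9]
grip_width: 0.5
grip_force: 6.4
time_s: 6.52
tcp_pos: [427.7, -114.2, 109.6]
orientation: [0.002, 0.958, 0.286, 0.002]
wrist_force: [-0.3, -1.1, -0.2]
grip_width: 0.4
grip_force: 0.0
time_s: 6.78
tcp_pos: [427.1, -113.2, 107.4]
orientation: [0.0, 0.959, 0.285, 0.001]
wrist_force: [0.4, -0.9, 1.2]
grip_width: 0.4
grip_force: 0.0
6.825 [ 427.23 -113.09  107.26] F [-0.03 -0.27  0.44] w 0.5348118745065981 q [-0.51  0.18  1.94  0.    1.02  0.48]
xaxis yaw 33.1016895902386 tool z [ 0.  0. -1.]
```

View pics/w5.png

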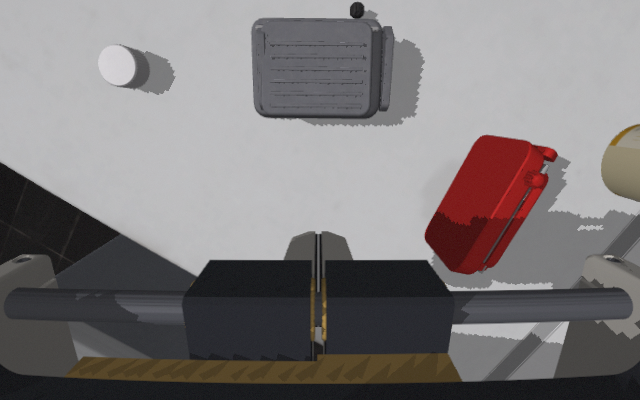

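The picture shows the switch flat with its paddle up and sprung back at (316,67). The cap at (118,65) and the red look-alike are untouched, and the arm is clear.

```bash
python3 -c "
from plant import robot
print(robot.job_done())"
```

```text
the job is handed in; nothing more can be done
None
```

I tipped the pedal switch flat where it stood, paddle up, pressed the free end of the paddle down to its stop for about 0.6 s and released it, touched nothing else, and handed the job in at about 7 s; no verdict was returned.

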